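# Seat the keyed alignment target in its post holder

## Task

The white alignment target is standing proud in its post holder because the brass cross key on its post rests on the holder's rim. Turn the target until the key lines up with the slot across the rim and drops in, so that the target is fully home in its holder and upright, then let go. Leave the black beam block in the other holder alone.

Things in the scene. Friction and masses are not known exactly. Their poses are not given: they have to be found in the camera images.
- target_mid (a point): Centre of the white target's upright plate: 14 mm thick (x), 46 wide (y), 44 tall (z), white with a black cross and red spot on both faces. It is fixed on a 24 mm steel post, foot 90 mm below this point. Loose, 0.2 to 0.33 kg. At the start 114 mm above the table, turned at least 30 degrees from the slot; home is 100 mm: it sinks 14 mm by its own weight. Either way round is right.
- target_key (a point): Centre of the target's brass cross key, a bar through the post 50 mm below the plate's centre: 5 mm thick (x), 48 long (y, so in line with the plate's width), 8 tall (z). At the start its two ends rest on the holder's rim.
- target_holder: The white target's post holder, fixed, dark steel; origin: centre of its underside on the bore's axis, z up. Base 84 x 84 x 10 mm; collar 56 mm across, rim 60 mm above the table, bore 26 mm wide, its floor 10 mm above the table. A slot 14 mm wide, 16 deep crosses the rim along the holder's y axis, with a white mark on the base at each end. The key enters if within about 10 degrees.
- block_mid (a point): Centre of the plate of the black beam block, a bystander: same shape and size as the target but with a black plate, already home in a second holder of the same kind that stands elsewhere on the table.

How it is judged:
At the end, for the whole second after the job is handed in: The white target's plate centre is less than 104 mm above the underside of its holder (fully home is 100 mm), within 12 mm of the holder's axis seen from above, the plate within 0.3 rad of the slot's direction (either way round) and upright within 0.12 rad (z of target_mid in the frame of target_holder below 0.104 m and horizontal distance between target_mid and target_holder below 0.012 m and angle between the y axis of target_mid and the y axis of target_holder, either way round below 0.3 rad and angle between target_mid's own z axis and vertical below 0.12 rad); the robot touches nothing.
It fails at once if the black beam block is moved more than 15 mm (distance of block_mid from where it was at the start of the episode above 0.015 m).
It also fails if it takes over 32 s, if anything falls off the work surface, if the arm or the gripper's body presses on something with over 40 N, if the wrist force passes 120 N, or if a joint passes its speed limit or range.

## Robot

A 6-joint arm with a two-finger parallel gripper is mounted at the origin on a cart in front of the work surface, level with it; the furniture and walls round the work are solid. World frame = base frame: x ahead of the robot, y to its left, z up, the work surface at z = 0. Lengths are in m, angles in rad, forces in N, time in s.
With the tool pointing down it reaches from about 0.425 to 0.95 m from the base axis. Payload 3.5 kg.
Tool frame: the origin (TCP) lies midway between the tips of the shut fingers; the grasp point (between the pads) lies ctrl.grasp_offset behind it (ctrl.grasp_offset is the distance from the TCP to the grasp point, in m); x points along the fingers, y is the direction in which the jaws open and shut, and the axes are right-handed (so a half turn about x gives the same grasp; the last joint's range is limited). The gripper opens to 85 mm and grips with 20 to 120 N. Pads are 22 mm wide; open, the fingers measure 114 mm over their backs; the gripper's body (76 mm by 85 mm) begins 54 mm behind the grasp point. The pads swing forward as they close: fully open they stand 13 mm farther back than shut.
Start: joints at [1.075, 0.286, 1.577, -0, 1.279, -0.15], TCP at [0.229, 0.635, 0.231] pointing down, gripper open.
Joint ranges: [-2.77, 2.77], [-0.9, 2.22], [0.21, 2.48], [-1.53, 4.67], [0.24, 2.81], [-2.84, 2.84]. Speed limits (rad/s): [2.79, 2.79, 3.14, 3.14, 3.14, 3.14].

## Interface

Orientations are given as a unit quaternion [x, y, z, w].
In Python, from plant import readout, read_camera, sign_off, ctrl gives the robot as it stands.
- The arm moves only by the tool drive_tool, never from a script. Its argument "steps" is a list of rows, each a list of 5 numbers: the shift along the tool's x, y, z in cm, then the turn about the tool's x in degrees, then the opening, from 0 (shut) to 1 (fully open). A call has 1 to 10 rows; each row shifts and turns the commanded pose from where the row before left it, along the tool's axes as they then stand; what a row does not reach is not made up. A row lasts 1/10 s, in which the tool goes at most 50 mm and 8.59 degrees, less where a joint would pass 70% of its speed; a pose out of reach is approached as far as the arm can. A call is refused whole if a number of a shift passes 5 or a number of a turn 8.59, either way. A call with a gripper value outside its range is refused whole. The fingers move at their own pace and stop on an object; "force" is the grip in N (left out, the last holds). Time passes only in rows, so rows that do not move let the fingers close. It gives the time, the measured TCP pose, the force and the opening at its end, in the units of the state.
- readout.get_state(): the state, without advancing time (a new reading comes with each control period).
- read_camera(name): name is "scene" or "side" or "wrist"; returns a dict with "frame" (400x640x3 uint8, red, green, blue), "vertical_fov" (degrees; the focal length in pixels is half the picture's height over the tangent of half this angle, whatever the lens; pixels are square), "cx", "cy" (the principal point, pixels), "k1" (the pictures are not rectified: a ray, as slopes to the right and down, at radius r is drawn at 1 + k1 r^2 times it, then the intrinsics apply), "eye" and "orientation" of the camera in the world. Camera axes: x right, y up, looking along -z (the intrinsics and any distortion apply to the point x, -y, -z); pixel columns grow to the right and rows downward; lengths in m; the calibration is good to about 2 mm. A picture is of the moment at which its call begins. There is no depth.
- sign_off(): hands the job in, once; it reports no verdict.
The state is a dict: "time": time; "qpos": joint angles; "dq": joint speeds; "joint_efforts": joint torques, N m; "eef_pos": TCP position; "tcp_rot": TCP orientation; "contact_force": force on the tool from outside, world axes, zero at the start; "wrist_torque": the same for the moment, N m; "opening": opening from 0.0 (shut) to 1.0 (fully open).
Only numpy, scipy, OpenCV 4.12 (cv2) and the standard library are available. Lean on these libraries where they do the work, as an engineer would, in place of code of your own. Each camera call takes 0.05 s, during which the arm holds its last target. There are 200 camera calls.

## Working session

There is one attempt and no reset: what is moved stays moved. The work goes in short steps, Python scripts to look and compute and a tool call to move; the robot and the scene stay as the last step left them, time stands still between calls to the robot, and variables do not carry over. Pictures are saved under pics/ and viewed, about 8 in all and at most 12, crops included, and the job is handed in when it is done.

Besides the shell and the picture viewer there is one more tool, called in YAML: its name, and indented under it one key for each argument. drive_tool: Moves the arm, as the interface text tells. Its arguments: {"type":"object","properties":{"steps":{"type":"array","items":{"type":"array","items":{"type":"number"}}},"force":{"type":"number"}},"required":["steps"]}

```bash
mkdir -p pics; cat > h.py <<'E'
import numpy as np, cv2
from scipy.spatial.transform import Rotation as R
from plant import readout, read_camera, sign_off, ctrl
def shot(n,f):
    c=read_camera(n); cv2.imwrite(f'pics/{f}.png',c['frame'][:,:,::-1]); 
    np.save(f'pics/{f}.npy',{k:v for k,v in c.items()},allow_pickle=True); return c
def load(f): return np.load(f'pics/{f}.npy',allow_pickle=True).item()
def K(c):
    f=200/np.tan(np.radians(c['vertical_fov'])/2); return np.array([[f,0,c['cx']],[0,f,c['cy']],[0,0,1.]]),np.array([c['k1'],0,0,0.])
def ray(c,uv):
    k,d=K(c); p=cv2.undistortPoints(np.array([[uv]],float),k,d)[0,0]
    v=R.from_quat(c['orientation']).apply([p[0],-p[1],-1]); return np.array(c['eye']),v/np.linalg.norm(v)
def atz(c,uv,z):
    o,v=ray(c,uv); return o+v*(z-o[2])/v[2]
def proj(c,P):
    k,d=K(c); q=R.from_quat(c['orientation']).inv().apply(np.atleast_2d(P)-c['eye'])*[1,-1,-1]
    return cv2.projectPoints(q,np.zeros(3),np.zeros(3),k,d)[0][:,0]
E
python3 - <<'E'
from h import *
for n in('scene','side','wrist'):
    c=shot(n,n+'0'); print(n,c['eye'],c['vertical_fov'],c['k1'])
s=readout.get_state();print(s['eef_pos'],s['tcp_rot'],s['time'],ctrl.grasp_offset)
print(R.from_quat(s['tcp_rot']).as_matrix().round(3))
E
```

```text
scene [ 0.0461997  -0.41097288  0.47320562] 47.968931722832835 -0.0526845184766581
side [ 0.49718451 -0.58496192  0.44457513] 51.57626848250076 0.03812482478340198
wrist [0.15139905 0.66308054 0.37381429] 59.1036303533336 0.0040646467296500035
[0.22848705 0.63460292 0.23021545] [ 0.12101699  0.69679344 -0.12228121  0.69633404] 0.15 0.0187
[[-0.001  0.339  0.941]
 [-0.002  0.941 -0.339]
 [-1.    -0.002 -0.   ]]
```

View pics/scene0.png

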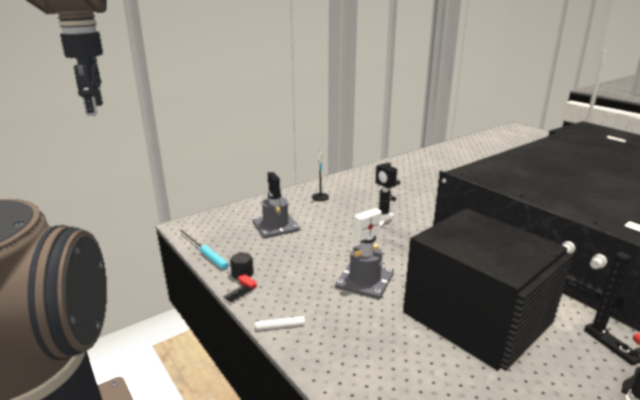

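View pics/side0.png

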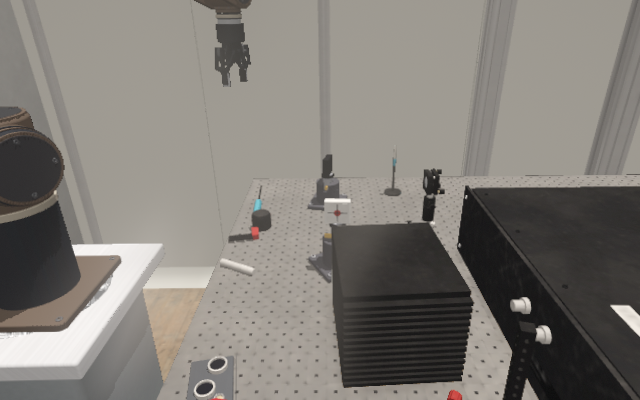

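View pics/wrist0.png

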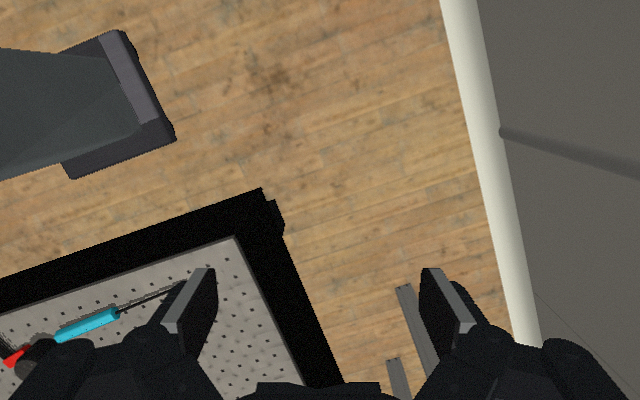

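The scene view shows the white target at about (368,215) over its holder at (366,270), and the black block at (274,185). In the side view the target is at about (337,205), its holder partly hidden by the black box. I'll zoom in on both.

```bash
python3 - <<'E'
from h import *
a=cv2.imread('pics/scene0.png')[195:305,320:410]; b=cv2.imread('pics/side0.png')[190:290,290:370]
cv2.imwrite('pics/crop0.png',np.hstack([cv2.resize(a,(450,550),interpolation=2),cv2.resize(b,(350,437),interpolation=2)[:550] if 0 else cv2.copyMakeBorder(cv2.resize(b,(350,437),interpolation=2),0,113,0,0,0)]))
c=load('scene0'); print(atz(c,(366,275),.02),atz(c,(368,215),.114),atz(load('side0'),(337,205),.114))
E
```

```text
[0.50590376 0.0622981  0.02      ] [0.53701286 0.09740706 0.114     ] [0.5102934  0.09617305 0.114     ]
```

View pics/crop0.png

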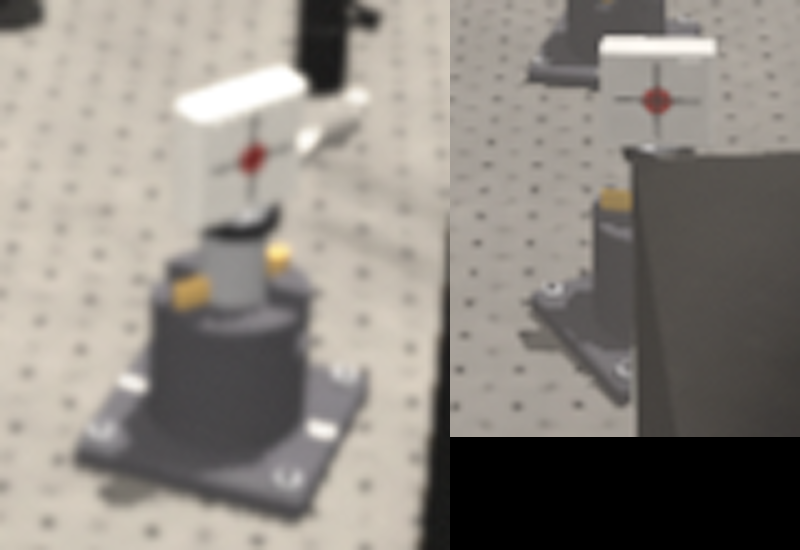

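The crop shows the slot marks at crop (132,383) and (322,430), the brass key ends at (192,292) and (278,258), and the red spot at (253,158) in scene and (656,100) in side.

```bash
python3 - <<'E'
from h import *
c=load('scene0'); d=load('side0')
S=lambda x,y:(x/5+320,y/5+195)
D=lambda x,y:((x-450)/4.375+290,y/4.375+190)
m=[atz(c,S(*p),.01) for p in((132,383),(322,430))]; print('marks',m,(m[0]+m[1])/2)
b=[atz(c,S(*p),.01) for p in((80,455),(297,510),(368,372))]; print('corners',b,(b[0]+b[2])/2)
v=m[1]-m[0];print('slot deg',np.degrees(np.arctan2(v[1],v[0])),np.linalg.norm(v))
k=[atz(c,S(*p),.064) for p in((192,292),(278,258))];v=k[1]-k[0];print('key',k,np.degrees(np.arctan2(v[1],v[0])),np.linalg.norm(v))
for q,T in((c,[S(178,105),S(300,70),S(308,90),S(190,124)]),(d,[D(602,38),D(715,38),D(715,53),D(602,53)])):
  t=[atz(q,p,.136) for p in T];print('plate c',sum(t)/4)
  for i,j in((0,1),(3,2)):
    v=t[j]-t[i];print(np.degrees(np.arctan2(v[1],v[0])),np.linalg.norm(v))
E
```

```text
marks [array([0.49501605, 0.10210564, 0.01      ]), array([0.52935513, 0.03965711, 0.01      ])] [0.51218559 0.07088138 0.01      ]
corners [array([0.45252299, 0.07949247, 0.01      ]), array([0.49073293, 0.0120595 , 0.01      ]), array([0.56817871, 0.05542274, 0.01      ])] [0.51035085 0.0674576  0.01      ]
slot deg -61.19457338245085 0.07126703986023653
key [array([0.49434357, 0.07175368, 0.064     ]), array([0.53325455, 0.07033125, 0.064     ])] -2.0935806868784095 0.03893697038161346
plate c [0.50976197 0.06695116 0.136     ]
-6.219908951442764 0.05022809054108477
-6.588428932800458 0.04764899428002503
plate c [0.51091056 0.06926664 0.136     ]
-1.3405431184003778 0.045460031630608556
-1.29318926771126 0.044662201671124946
```

```bash
python3 - <<'E'
from h import *
c=load('scene0'); d=load('side0')
def tri(p,q):
    o,v=ray(c,p);o2,w=ray(d,q);A=np.array([v,-w]).T;s=np.linalg.lstsq(A,o2-o,rcond=None)[0];a,b=o+v*s[0],o2+w*s[1];return ((a+b)/2).round(3),np.linalg.norm(a-b).round(4)
print('box front-left top? ',tri((412,230),(474,294)),tri((413,231),(331,227)),tri((500,265),(340,293)))
print('box bottom',atz(c,(407,308),0),atz(c,(491,357),0))
print('mount top',tri((385,164),(431,170)),'thin',tri((321,152),(394,151)),'block',tri((273,174),(328,156)))
E
```

```text
box front-left top?  (array([ 0.821,  0.206, -0.111]), np.float64(0.096)) (array([ 0.5  , -0.038,  0.149]), np.float64(0.0108)) (array([ 0.511, -0.178,  0.148]), np.float64(0.0293))
box bottom [ 5.15998293e-01 -2.75069263e-02 -5.55111512e-17] [ 5.30173992e-01 -1.77090452e-01 -5.55111512e-17]
mount top (array([0.71 , 0.232, 0.128]), np.float64(0.0017)) thin (array([0.657, 0.391, 0.121]), np.float64(0.0065)) block (array([0.494, 0.342, 0.123]), np.float64(0.0001))
```

drive_tool:
  steps:
    - [0, -2.74, 2.86, 0, 1]
    - [0, -2.74, 2.86, 0, 1]
    - [0, -2.74, 2.86, 0, 1]
    - [0, -2.74, 2.86, 0, 1]
    - [0, -2.74, 2.86, 0, 1]
    - [0, -2.74, 2.86, 0, 1]
    - [0, -2.74, 2.86, 0, 1]
    - [0, -2.74, 2.86, 0, 1]

```text
time: 0.95
eef_pos: [0.37, 0.3497, 0.2311]
tcp_rot: [0.121, 0.697, -0.122, 0.697]
contact_force: [1.3, 0.6, -0.1]
opening: 1.002
```

drive_tool:
  steps:
    - [0, -2.74, 2.86, 0, 1]
    - [0, -2.74, 2.86, 0, 1]
    - [0, -2.74, 2.86, 0, 1]
    - [0, -2.74, 2.86, 0, 1]
    - [0, -2.74, 2.86, 0, 1]
    - [0, -2.74, 2.86, 0, 1]
    - [0, -2.74, 2.86, 0, 1]
    - [0, -2.74, 2.86, -8, 1]
    - [0, 0, 0, -8, 1]
    - [0, 0, 0, 0, 1]

```text
time: 1.95
eef_pos: [0.5108, 0.0664, 0.2309]
tcp_rot: [0.024, 0.707, -0.024, 0.706]
contact_force: [-1.2, -0.2, -0.4]
opening: 1.004
```

```bash
python3 - <<'E'
from h import *
c=shot('wrist','w1'); s=readout.get_state(); print(s['time'],s['eef_pos'],s['qpos'],c['eye']);print(R.from_quat(s['tcp_rot']).as_matrix().round(3))
E
```

```text
2.0 [0.51047363 0.06716409 0.23088854] [-6.65167936e-02 -6.98918313e-02  1.96513620e+00  1.92907875e-04
  1.24733699e+00 -1.56709608e+00] [0.42899794 0.0723669  0.37470009]
[[-0.001  0.07   0.998]
 [ 0.     0.998 -0.07 ]
 [-1.     0.    -0.001]]
```

View pics/w1.png

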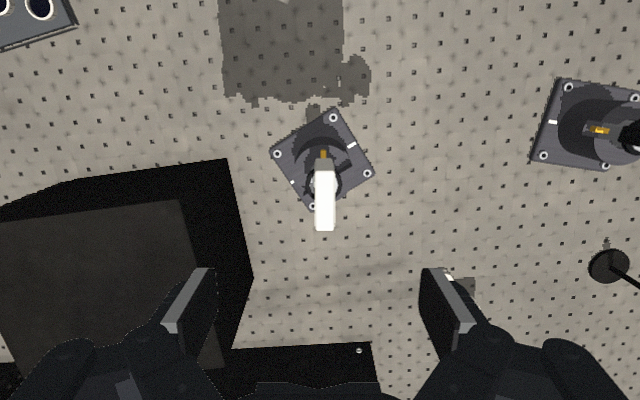

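The wrist view shows the white plate top spanning about (325,172)–(325,230), base screws at (333,117), (278,154), (367,173) and (312,207), and slot marks at (351,145) and (292,182). The path down looks clear.

```bash
python3 - <<'E'
from h import *
c=load('w1')
b=[atz(c,p,.012) for p in((333,117),(278,154),(367,173),(312,207))]
print('holder',sum(b)/4)
for i,j in((0,1),(2,3),(0,2),(1,3)):
  v=b[j]-b[i];print(np.degrees(np.arctan2(v[1],v[0])),np.linalg.norm(v))
m=[atz(c,p,.01) for p in((351,145),(292,182))];v=m[1]-m[0];print('slot',np.degrees(np.arctan2(v[1],v[0])),sum(m)/2)
f=c['frame'].astype(int).min(2)[155:245,290:360]>225
n,l,st,_=cv2.connectedComponentsWithStats(f.astype(np.uint8)); i=1+st[1:,4].argmax()
cs,_=cv2.findContours((l==i).astype(np.uint8),0,1);r=cv2.minAreaRect(cs[0]);bx=cv2.boxPoints(r)+[290,155];print(bx)
t=np.array([atz(c,p,.136) for p in bx]);print('plate',t.mean(0))
for i in range(4):
  v=t[(i+1)%4]-t[i];print(np.degrees(np.arctan2(v[1],v[0])),np.linalg.norm(v))
E
```

```text
holder [0.51244771 0.07153947 0.012     ]
-60.335560574182395 0.06805057871893835
-60.69518243774349 0.06985521762369666
28.466295591833124 0.06868613495848191
26.946240652321894 0.06830952577360667
slot -61.25092540855064 [0.51289203 0.06996619 0.01      ]
[[313.15953064 229.85229492]
 [315.44756317 170.36337185]
 [336.53176117 171.17430115]
 [334.24372864 230.66322327]]
plate [0.51147081 0.07172596 0.136     ]
173.80485549078722 0.045003118701229916
83.8104736808381 0.014675996262112861
-5.0972986665186575 0.0450477872454797
-96.32404951049615 0.015539144463127333
```

drive_tool:
  steps:
    - [2, 0.4, 0.1, 0, 0.6]
    - [2, 0, 0, 0, 0.6]
    - [2, 0, 0, 0, 0.6]
    - [2, 0, 0, 0, 0.6]
    - [2, 0, 0, 0, 0.6]
    - [1.5, 0, 0, 0, 0.6]
    - [1.3, 0, 0, 0, 0.6]
    - [0, 0, 0, 0, 0.5]
    - [0, 0, 0, 0, 0.4]
  force: 30

```text
time: 2.9
eef_pos: [0.512, 0.0718, 0.1035]
tcp_rot: [0.024, 0.707, -0.024, 0.707]
contact_force: [-0.1, 0.2, 0.4]
opening: 0.4
```

drive_tool:
  steps:
    - [0, 0, 0, 0, 0.2]
    - [0, 0, 0, 0, 0]
    - [0, 0, 0, 0, 0]
    - [0, 0, 0, 0, 0]
    - [0, 0, 0, 0, 0]
    - [0, 0, 0, 0, 0]

```text
time: 3.5
eef_pos: [0.5128, 0.0713, 0.1046]
tcp_rot: [0.024, 0.706, -0.024, 0.707]
contact_force: [-0.4, 0.4, 6.2]
opening: 0.159
```

drive_tool:
  steps:
    - [0, 0, 0, 6, 0]
    - [0, 0, 0, 6, 0]
    - [0, 0, 0, 6, 0]
    - [0, 0, 0, 6, 0]
    - [0, 0, 0, 6, 0]
    - [0, 0, 0, 6, 0]
    - [0, 0, 0, 6, 0]
    - [0, 0, 0, 6, 0]
    - [0, 0, 0, 5, 0]
    - [0, 0, 0, 4, 0]

```text
time: 4.5
eef_pos: [0.5114, 0.0705, 0.1024]
tcp_rot: [0.358, 0.609, -0.359, 0.61]
contact_force: [1.3, -3.2, -2.3]
opening: 0.157
```

drive_tool:
  steps:
    - [0, 0, 0, 0, 0]
    - [0, 0, 0, 0, 0]

```text
time: 4.7
eef_pos: [0.5114, 0.0708, 0.1024]
tcp_rot: [0.357, 0.61, -0.358, 0.61]
contact_force: [0.6, -2.8, -3.4]
opening: 0.157
```

```bash
python3 - <<'E'
from h import *
c=shot('scene','s2'); shot('wrist','w2'); s=readout.get_state(); print(s['time'],s['eef_pos'],s['contact_force'],s['wrist_torque']);print(R.from_quat(s['tcp_rot']).as_matrix().round(3))
a=cv2.imread('pics/scene0.png')
a=cv2.imread('pics/s2.png')[165:305,310:410];b=cv2.imread('pics/w2.png')
cv2.imwrite('pics/crop2.png',np.hstack([cv2.resize(a,(400,560),interpolation=2),cv2.resize(b[80:360,220:420],(400,560))]))
E
```

```text
4.8 [0.51140974 0.07086577 0.10249186] [ 1.17773062 -4.55216408 -3.65374551] [-0.99042711 -0.19800958  0.0457167 ]
[[-0.001  0.872  0.489]
 [-0.001  0.489 -0.872]
 [-1.    -0.002  0.001]]
```

View pics/crop2.png

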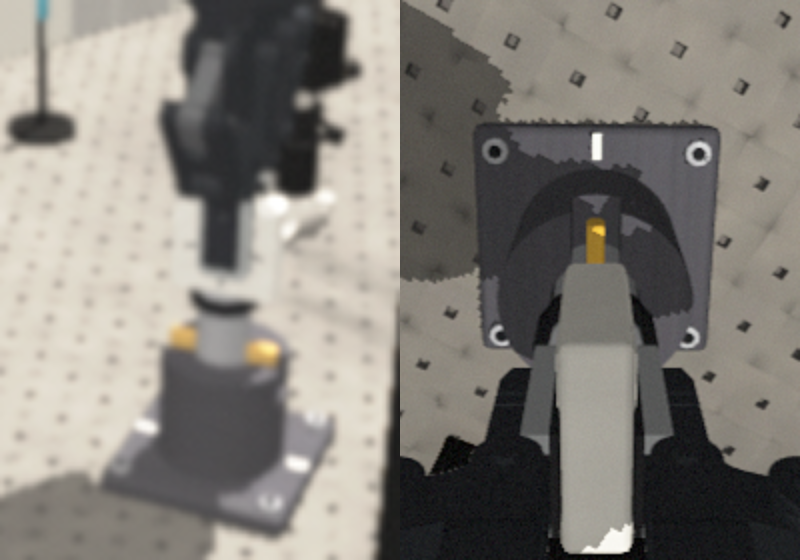

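The wrist crop shows the key at (596,240), centred in the slot and in line with the mark at (596,147). The force reading shows the gripper now carries the target's weight, so I'll lower it, release and retreat.

drive_tool:
  steps:
    - [0.3, 0, 0, 0, 0]
    - [0.3, 0, 0, 0, 0]
    - [0.3, 0, 0, 0, 0]
    - [0.3, 0, 0, 0, 0]
    - [0, 0, 0, 0, 0]

```text
time: 5.3
eef_pos: [0.5117, 0.0708, 0.0909]
tcp_rot: [0.357, 0.61, -0.358, 0.61]
contact_force: [-0.3, -5.4, -3.0]
opening: 0.16
```

drive_tool:
  steps:
    - [0, 0, 0, 0, 0.25]
    - [0, 0, 0, 0, 0.4]
    - [0, 0, 0, 0, 0.6]
    - [0, 0, 0, 0, 0.6]
    - [0, 0, 0, 0, 0.6]
    - [-1, 0, 0, 0, 0.6]
    - [-2, 0, 0, 0, 0.6]
    - [-3, 0, 0, 0, 0.6]
    - [-4, 0, 0, 0, 0.6]
    - [-4, 0, 0, 0, 0.6]

```text
time: 6.3
eef_pos: [0.5115, 0.0715, 0.2331]
tcp_rot: [0.358, 0.61, -0.358, 0.61]
contact_force: [0.9, 0.0, 0.7]
opening: 0.597
```

```bash
python3 - <<'E'
from h import *
c=shot('scene','s3'); d=shot('side','d3'); w=shot('wrist','w3'); s=readout.get_state(); print(s['time'],s['eef_pos'],s['contact_force'])
a=cv2.imread('pics/s3.png')[195:305,320:410];b=cv2.imread('pics/w3.png')
# predicted home plate top corners
rz=R.from_euler('z',-61,degrees=True)
P=np.array([[x,y,.122] for x,y in((22.0,7),(-22,7),(-22,-7),(22,-7))])*[1e-3,1e-3,1]
P=rz.apply(P*[1,1,1])+[.512,.071,0]
for img,cam,off,k in((a,c,(320,195),4),(b,w,(220,60),2)):
    pass
A=cv2.resize(a,(360,440),interpolation=2);B=cv2.resize(b[60:280,220:420],(400,440))
for I,cam,off,k in((A,c,(320,195),4),(B,w,(220,60),2)):
    for p in proj(cam,P): cv2.circle(I,tuple(int(v) for v in (p-off)*k),3,(0,255,0),1)
cv2.imwrite('pics/crop3.png',np.hstack([A,B]))
E
```

```text
6.45 [0.51414644 0.07140367 0.23627883] [-0.31530751 -0.91923991 -0.70800783]
```

View pics/crop3.png

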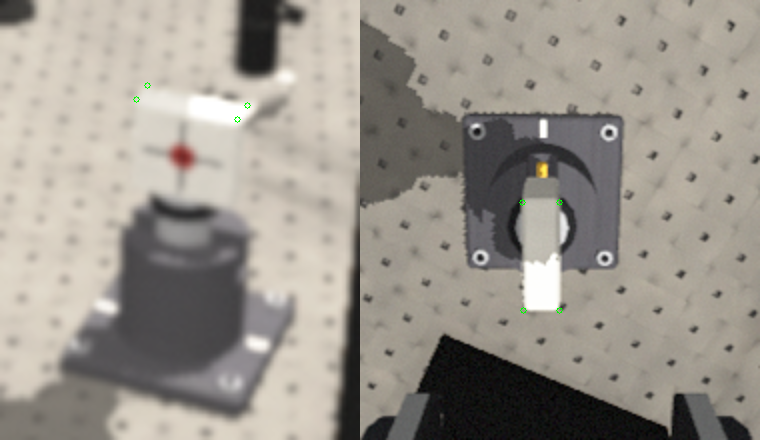

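The predicted home corners (green) fall on the plate top in both views: about (137,99)–(240,119) in the scene crop and (523,202)–(560,310) in the wrist crop. The key is below the rim and the gripper is clear.

```bash
python3 - <<'E'
from h import *
a,b=load('scene0')['frame'],load('s3')['frame']
print('block region diff',np.abs(a[160:240,245:305].astype(int)-b[160:240,245:305]).mean())
print(sign_off(), readout.get_state()['contact_force'])
E
```

```text
block region diff 7.342638888888889
the job is handed in; nothing more can be done
the job is handed in; nothing more can be done
```

```bash
python3 - <<'E'
import cv2,numpy as np
a,b=[cv2.cvtColor(cv2.imread(f'pics/{f}.png'),6).astype(np.float32) for f in('scene0','s3')]
w=cv2.createHanningWindow((60,80),cv2.CV_32F)
print(cv2.phaseCorrelate(a[160:240,245:305],b[160:240,245:305],w)); print(np.abs(a-b)[320:390,430:500].mean())
E
```

```text
((0.04638402372685135, 0.0057350999666496705), 0.8310819164911906)
5.7214284
```

The white target is home in its holder, as far as the cameras can show, and I handed the job in at about 6.5 s of the 32 s allowed. I gripped the plate across its thickness at 30 N and turned it 57° until the key lay in the slot. Then I lowered it 12 mm, let go and backed off about 14 cm straight up.

**Home:** the last scene and wrist pictures put the plate's top within about 1–2 mm of the predicted home position. The plate is upright and in line with the slot, and the key is below the rim. The gripper was well clear, with wrist force around 1 N, which is sensor noise.

**Black block:** a raw pixel difference over its area came out at 7.3, higher than I expected. A static patch elsewhere gives 5.7, so most of that is camera noise. An image-shift check made after handing in showed 0.05 px of movement, so the block has not moved.

**Disagreement:** the first plate-angle measurements ranged from -1° to -6°. I used about -4°, which is well inside the slot's 10° tolerance.

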